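# Pump the vacuum canister until its pin is out

## Robot

A 6-joint arm with a two-finger parallel gripper is mounted at the origin on a cart in front of the work surface, level with it; the furniture and walls round the work are solid. World frame = base frame: x ahead of the robot, y to its left, z up, the work surface at z = 0. Lengths are in mm, angles in degrees, forces in N, time in s.
With the tool pointing down it reaches from about 300 to 850 mm from the base axis. Payload 4.2 kg.
Tool frame: the origin (TCP) lies between the finger pads; the fingertips stand 14 mm ahead of it and the grasp point (between the pads) lies 5 mm behind it (env.finger_overhang is the distance from the TCP to the fingertips, in mm); z points along the fingers, y is the line along which they close (so a half turn about z gives the same grasp; the last joint's range is limited). The gripper opens to 91 mm and grips with 3 to 60 N. Pads are 32 mm wide; open, the fingers measure 118 mm over their backs; the gripper's body (76 mm by 178 mm) begins 60 mm behind the grasp point.
Start: joints at [-1.146, 18.312, 89.639, -0, 72.044, -1.146], TCP at [575.015, 0, 227.976] pointing down, gripper open.
Joint ranges: [-177.97, 177.97], [-48.28, 115.42], [12.27, 149.76], [-77.06, 257.06], [2.81, 150.46], [-146.56, 146.56]. Speed limits (degrees/s): [147.25, 147.25, 180, 180, 180, 180].

## Interface

Orientations are given as [roll, pitch, yaw] about the fixed x, y, z axes, in that order (R = Rz(yaw) Ry(pitch) Rx(roll)).
In Python, from workcell import status, cams, env, finder gives the robot as it stands.
- The arm moves only by the tool apply_moves, never from a script. Its argument "increments" is a list of rows, each a list of 7 numbers: the opening, from -1 (shut) to 1 (fully open), then the shift along the world's x, y, z in m, then the turn, a rotation vector about the world's x, y, z in degrees. In form: [[gripper, x, y, z, ax, ay, az], ...]. A call has 1 to 5 rows; each row shifts and turns the commanded pose from where the row before left it; what a row does not reach is not made up. A row lasts 1/12 s, in which the tool goes at most 41.7 mm and 7.16 degrees, less where a joint would pass 70% of its speed; a pose out of reach is approached as far as the arm can. A call with a gripper value outside its range is refused whole. The fingers move at their own pace and stop on an object; "newtons" is the grip in N (left out, the last holds). Time passes only in rows, so rows that do not move let the fingers close. It gives the time, the measured TCP pose, the force, the opening and the grip force at its end, in the units of the state.
- status.state(): the state, without advancing time (a new reading comes with each control period).
- cams.grab_frame(name): name is "scene" or "side" or "wrist"; returns a dict with "color" (420x560x3 uint8, red, green, blue), "intrinsics" (3x3 intrinsics, pixels), "R" (3x3) and "t" (3): a world point X has camera coordinates R X + t. Camera axes: x right, y down, z forward; pixel columns grow to the right and rows downward; lengths in mm; the calibration is good to about 2 mm. A picture is of the moment at which its call begins. There is no depth.
- env.job_done(): hands the job in; it is judged then, once.
Trained networks look in the newest picture that a camera, given by its name, has taken for a name from the list of things; names that differ only in an ending like _2 or _b are one class to them, and where a whole thing is asked for, a point or a joint stands for the part that bears it (a point fixed in the world has none). Each returns a list of dicts, best first, with "score" (0 to 1); they miss things now and then, are a little off and sometimes report something else, mostly with a low value. They report only what shows in the picture. A call takes as long as a camera call.
- finder.boxes_of(query, camera): "rect" ([left, top, width, height] in pixels, round what is visible of it).
- finder.trace(query, camera): "pixels" (420x560 bool, what is visible of it) and "rect" ([left, top, width, height] in pixels, round what is visible of it).
The state is a dict: "time_s": time; "qpos": joint angles; "qvel": joint speeds; "effort": joint torques, N m; "ee_pos": TCP position; "ee_rot": TCP orientation; "force": force on the tool from outside, world axes, zero at the start; "torque": the same for the moment, N m; "gripper_width": finger opening in mm; "gripper_force": force on a finger pad.
Only numpy, scipy, OpenCV 4.12 (cv2) and the standard library are available. Lean on these libraries where they do the work, as an engineer would, in place of code of your own. Each camera call takes 0.05 s, during which the arm holds its last target. There are 200 camera calls.

## Task

Seal the vacuum food canister on the worktop: push the vent slide on its lid fully shut over the vent hole, then press the pump plunger down all the way and let it come all the way back up, again and again, until the indicator pin stands fully out of the lid. Do it by pushing with the fingertips only, leave the pin itself alone, leave the canister standing where it is without lifting it, and do not disturb the things round it. Finish with the plunger up.

Things in the scene. Friction and masses are not known exactly. Their poses are not given: they have to be found in the camera images.
- canister: loose rectangular vacuum food canister, about 1.8 kg, steel box with a white plastic lid, 150 mm (its x) by 240 mm (its y, 252 mm over the clips) by 100 mm high to the flat top of the lid. Origin: centre of the underside; z up, x points roughly away from the robot. On the lid, along its y axis: pump plunger in the middle, indicator pin at y = +78 mm, vent slide at y = -80 mm
- pump_top (a point): centre of the flat top of the pump plunger, a round black knob 44 mm across on a 20 mm steel stem, in the middle of the lid. At rest the top is 45 mm above the lid; it goes straight down 20 mm
- pump (a joint): how far the plunger is pressed, m: 0 up, 0.020 fully down. A spring pushes it up with 4 N at the top to 10 N at the bottom, plus a newton or two for the ratchet. A stroke counts only when the plunger goes nearly all the way down (more than about 15 mm) and back all the way up; the pin moves on the way up
- pin_top (a point): centre of the rounded top of the indicator pin, a steel pin 12 mm across that comes up out of a 30 mm wide, 6 mm high grey guide on the lid, at x = 0, y = +78 mm of the canister. Its top is 10 mm above the lid when fully in and 35 mm above it when fully out
- pin (a joint): rise of the indicator pin, m: 0 fully in, 0.024 to 0.025 fully out. It starts somewhere from 0 to 0.010; a ratchet lifts it about 0.005 at each full pump stroke and holds it (it sinks back by about 0.001 while the plunger is pressed again); at 0.025 more strokes raise it no further
- pin_head: the same indicator pin as a solid, not to be touched. Origin: centre of its top, z up
- vent_top (a point): top centre of the upright tab of the vent slide, at y = -80 mm of the canister; black, the tab is 10 mm thick (canister x), 22 mm wide (canister y), its top 18 mm above the lid; it stands on a foot 20 mm long (canister x) and 5 mm high. The lid on both sides of it is flat, with two 3 mm high track rails 14 mm either side
- vent (a joint): position of the vent slide, m, along the canister's +x (away from the robot): starts open at 0 to 0.006, fully shut at its stop at 0.024, where it covers the vent hole. It slides with light friction (about 1.5 N) and stays where it is left
- pepper_grinder: loose pepper grinder, 43 mm across, 112 mm tall, behind the canister; bystander. Origin: centre of the underside
- oil_bottle: loose square oil bottle with a black cap, 42 mm, 170 mm tall, behind the canister; bystander. Origin: centre of the underside
- jar_oats: loose low glass jar, about 94 mm across, 69 mm high, behind the canister; bystander. Origin: centre of the underside
- salt_bowl: loose bowl, 110 mm across, 51 mm high, at the right of the canister; bystander. Origin: centre of the underside
- burner_cap: loose black hob burner cap, a disc 68 mm across and 8 mm thick, lying in front of the canister; bystander. Origin: centre of the underside

How it is judged (in metres and radians):
On the way, in this order (a step that is already met when the one before it is completed fails the run):
1. the vent slide is shut (at least 21 mm along its 24 mm) while the pin is not yet fully out (value of joint vent above 0.021 m and value of joint pin below 0.022 m), for 0.1 s.
2. the pin is fully out (at least 22 mm) with the vent shut (value of joint pin above 0.022 m and value of joint vent above 0.021 m), for 0.2 s.
At the end, for the whole second after the job is handed in: Vent slide at least 21 mm along (shut), pin raised at least 22 mm (fully out is 24 to 25), plunger back up to within 4 mm, canister upright, at rest and within 50 mm of where it began (all of step 2 and value of joint pump below 0.004 m and height (world z) of canister below 0.008 m and angle between canister's own z axis and vertical below 0.06 rad and distance of canister from where it was at the start of the episode below 0.05 m and linear speed of canister below 0.02 m/s); the robot touches nothing.
It fails at once if the plunger is pressed more than 8 mm while the vent is still open (less than 18 mm along) (value of joint pump above 0.008 m and value of joint vent below 0.018 m).
It fails at once if the canister is lifted more than 12 mm, tipped more than 0.15 rad or shoved more than 60 mm (height (world z) of canister above 0.012 m or angle between canister's own z axis and vertical above 0.15 rad or distance of canister from where it was at the start of the episode above 0.06 m).
It fails at once if the robot touches the indicator pin (contact force between any of the fingers, the arm and pin_head above 1 N).
It fails at once if the pepper grinder, oil bottle, oats jar, salt bowl or burner cap is moved more than 30 mm (distance of any of pepper_grinder, oil_bottle, jar_oats, salt_bowl, burner_cap from where it was at the start of the episode above 0.03 m).
It also fails if it takes over 48 s, if anything falls off the work surface, if the arm or the gripper's body presses on something with over 40 N, if the wrist force passes 120 N, or if a joint passes its speed limit or range.

## Working session

There is one attempt and no reset: what is moved stays moved. The work goes in short steps, Python scripts to look and compute and a tool call to move; the robot and the scene stay as the last step left them, time stands still between calls to the robot, and variables do not carry over. Pictures are saved under pics/ and viewed, at most 10 in all, crops included, and the job is handed in when it is done.

Besides the shell and the picture viewer there is one more tool, called after ">>>" by a JSON object that holds its "method" and its "body". apply_moves: Moves the arm, as the interface text tells. Its arguments: {"type":"object","properties":{"increments":{"type":"array","items":{"type":"array","items":{"type":"number"}}},"newtons":{"type":"number"}},"required":["increments"]}

```bash
mkdir -p pics; ls
cat > h.py <<'E'
import numpy as np, cv2
from workcell import status, cams, env, finder
def grab(n, save=None):
    f=cams.grab_frame(n)
    if save: cv2.imwrite('pics/'+save, f['color'][:,:,::-1])
    return f
def ray(f,u,v):
    K,R,t=np.array(f['intrinsics']),np.array(f['R']),np.array(f['t'])
    d=R.T@np.linalg.solve(K,[u,v,1.]); return -R.T@t, d
def onz(f,u,v,z):
    c,d=ray(f,u,v); return c+d*(z-c[2])/d[2]
def proj(f,X):
    K,R,t=np.array(f['intrinsics']),np.array(f['R']),np.array(f['t'])
    p=K@(R@np.array(X,float)+t); return p[:2]/p[2]
E
python3 - <<'E'
from h import *
fs={}
for n in ['scene','side','wrist']:
    f=grab(n,n+'0.png'); print(n,(-np.array(f['R']).T@np.array(f['t'])).round(0))
    for q in ['canister','pump_top','pin_top','vent_top']:
        r=finder.trace(q,n)
        for d in r[:1]:
            m=d['pixels'];v,u=np.nonzero(m);print(q,round(d['score'],2),np.round(d['rect']),u.mean().round(1),v.mean().round(1))
ims=[cv2.imread('pics/%s0.png'%n) for n in ['scene','side','wrist']]
E
```

```text
pics
scene [463. 550. 869.]
canister 0.92 [243. 157.  81. 116.] 283.7 216.7
pump_top 0.64 [207. 154.  38.  40.] 229.5 172.2
vent_top 0.39 [286. 164.   7.  10.] 289.0 167.2
side [216. 638. 541.]
canister 0.66 [240. 190.  96.  98.] 288.7 235.4
pump_top 0.67 [284. 192.  21.  24.] 291.7 201.9
wrist [574.  75. 384.]
canister 0.79 [157. 109. 188. 259.] 256.7 222.4
pump_top 0.95 [228. 253.  54.  33.] 255.6 271.2
pin_top 0.7 [241. 168.  15.  12.] 247.4 174.5
vent_top 0.55 [258. 328.  26.  18.] 271.3 338.5
```

View pics/scene0.png

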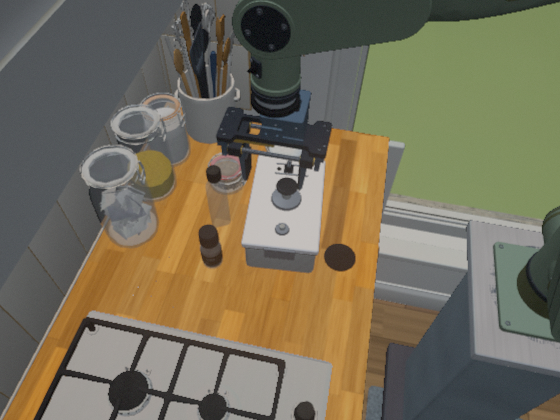

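View pics/wrist0.png

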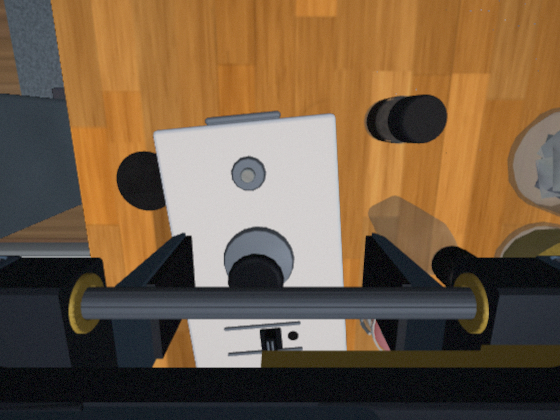

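View pics/side0.png

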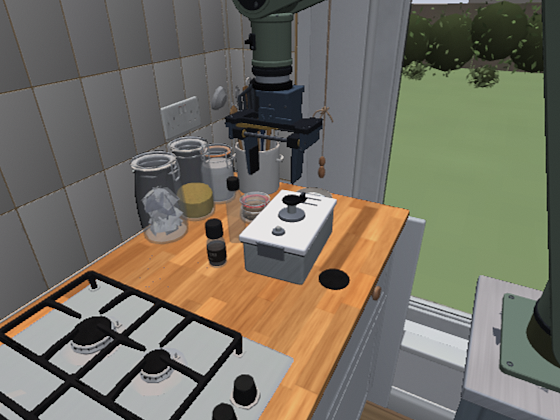

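The scene shows the canister under the open gripper. In the wrist picture the pin is at (247,174), the pump knob at about (255,270), and the vent tab at about (271,340) with its hole at (293,336). The lid's far edge runs from (156,131) to (334,115). The burner cap lies in front and the grinder and bottle behind; the salt bowl is at the right, partly hidden by the gripper.

Run:
```python
from h import *
s=status.state();print(s['ee_pos'],s['ee_rot'],s['gripper_width'],s['force'])
f=grab('wrist')
print(f['R'])
a=onz(f,156,131,100);b=onz(f,334,115,100);print('corners',a.round(1),b.round(1),np.linalg.norm(b-a),np.degrees(np.arctan2(*(b-a)[1::-1])))
pin=onz(f,248,173.5,106);hole=onz(f,293,336,100)
th=np.arctan2(*(b-a)[1::-1])
ex=np.array([np.cos(th),np.sin(th),0]);ey=np.array([-np.sin(th),np.cos(th),0])
c1=(a+b)/2-120*ey; c2=pin-78*ey
print('pin',pin.round(1),'centre',c1.round(1),c2.round(1))
print('flange',onz(f,259,256,106).round(1),'hole',hole.round(1),((hole-c2)@ex,(hole-c2)@ey))
for z in (105,118): 
  p=onz(f,271,334,z);print('vent',z,p.round(1),((p-c2)@ex,(p-c2)@ey))
for q in ['salt_bowl','burner_cap','jar_oats','oil_bottle','pepper_grinder']:
  r=finder.boxes_of(q,'wrist');print(q,[(np.round(d['rect']),round(d['score'],2)) for d in r[:1]])
g=grab('scene')
for nm,X in [('pin',pin+[0,0,4]),('pump',c2+[0,0,39])]: print(nm,proj(g,X))
for q in ['salt_bowl','jar_oats','oil_bottle']:
  r=finder.boxes_of(q,'scene')
  for d in r[:1]:
    x,y,w,h=d['rect']; print(q,d['rect'],onz(g,x+w/2,y+h/2,25).round(0))
im=f['color'][230:370,180:360,::-1]
cv2.imwrite('pics/crop1.png',cv2.resize(im,None,fx=4,fy=4,interpolation=cv2.INTER_CUBIC))
```

```text
[ 5.75005487e+02 -1.72659867e-02  2.27998872e+02] [1.79995068e+02 2.58342738e-03 9.00019063e+01] 91.43591996487802 [ 0.27652669 -0.51481416  0.10145631]
[[ 9.99999788e-01 -5.53077461e-04  3.43433655e-04]
 [-6.23896358e-04 -9.64843062e-01  2.62825945e-01]
 [ 1.85996473e-04 -2.62826103e-01 -9.64843202e-01]]
corners [475.6  67.2 100. ] [618.8  79.5 100. ] 143.74483096442344 4.92294558650378
pin [549.6  33.6 106. ] centre [557.5 -46.2 100. ] [556.3 -44.1 106. ]
flange [557.4 -38.6 106. ] hole [ 588.3 -122.9  100. ] (np.float64(25.108439919913735), np.float64(-81.23237257919196))
vent 105 [ 567.4 -117.2  105. ] (np.float64(4.829538882932485), np.float64(-73.82019642223561))
vent 118 [ 567.7 -108.3  118. ] (np.float64(5.910303377058676), np.float64(-64.9278326822214))
salt_bowl [(array([239., 166.,  21.,  18.]), 0.36)]
burner_cap [(array([116., 153.,  51.,  54.]), 0.98)]
jar_oats [(array([362., 320.,  30.,  29.]), 0.89)]
oil_bottle [(array([367., 194., 101.,  92.]), 0.91)]
pepper_grinder [(array([366.,  96.,  83.,  45.]), 0.8)]
pin [282.36321541 227.50360415]
pump [287.48376544 185.47725986]
salt_bowl [263.6, 146.0, 37.0, 10.6] [ 606. -246.   25.]
jar_oats [209.8, 154.2, 38.4, 41.6] [ 712. -143.   25.]
oil_bottle [203.5, 165.1, 28.5, 61.8] [720. -77.  25.]
```

View pics/crop1.png

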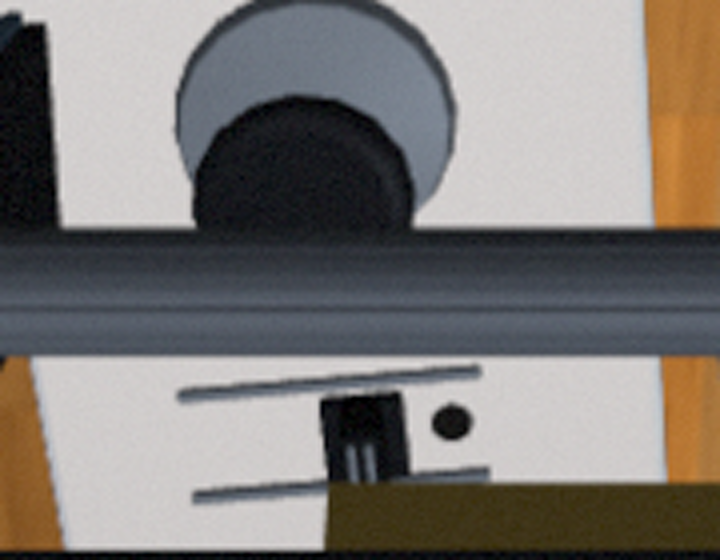

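The crop shows the knob, the rails, the vent tab at about x = +5 mm in the canister frame and its hole at +25 mm. Canister centre is about (557,-44.5), yaw about 4.9°. I'll close the fingers and move to in front of the tab.

>>> {"method": "apply_moves", "body": {"increments": [[-1,-0.009,-0.024,0,0,0,1],[-1,-0.009,-0.025,0,0,0,1],[-1,-0.009,-0.025,0,0,0,1],[-1,-0.009,-0.025,0,0,0,1],[-1,-0.009,-0.025,0,0,0,1]], "newtons": 20}}

```text
time_s: 1.67
ee_pos: [529.5, -125.0, 228.0]
ee_rot: [180.0, 0.0, 95.1]
force: [-0.2, -0.4, -0.4]
gripper_width: 60.5
gripper_force: 0.0
```

>>> {"method": "apply_moves", "body": {"increments": [[-1,0,0,-0.01,0,0,0],[-1,0,0,-0.02,0,0,0],[-1,0,0,-0.02,0,0,0],[-1,0,0,-0.01,0,0,0],[-1,0,0,0,0,0,0]]}}

```text
time_s: 2.08
ee_pos: [528.5, -123.2, 165.4]
ee_rot: [-179.7, -0.1, 95.0]
force: [-0.3, 0.9, 0.5]
gripper_width: 27.7
gripper_force: 0.0
```

Run:
```python
from h import *
s=status.state();print(s['time_s'],s['ee_pos'],s['ee_rot'],s['gripper_width'],s['force'])
f=grab('wrist')
g=grab('side')
h=grab('scene')
out=np.zeros((600,800,3),np.uint8)
out[:315,:420]=cv2.resize(f['color'],(420,315),interpolation=cv2.INTER_AREA)
out[:300,420:800]=cv2.resize(g['color'][140:300,200:403],(380,300))
out[315:600,:380]=cv2.resize(h['color'][120:270,200:400],(380,285))
cv2.imwrite('pics/m1.png',out[:,:,::-1])
tip=np.array(s['ee_pos'])-[0,0,14]
print(proj(f,tip),proj(g,tip),proj(h,tip))
for n in('wrist','side','scene'):
  for q in('vent_top','pump_top','pin_top'):
    print(n,q,[(np.round(d['rect']),round(d['score'],2)) for d in finder.boxes_of(q,n)[:1]])
```

```text
2.0833 [ 528.53320879 -123.2432457   165.42197302] [-1.79713714e+02 -1.13218777e-01  9.50025502e+01] 27.688612451181207 [-0.29038702  0.89065341  0.45725573]
[279.72934402 265.76830633] [316.67760569 184.69150627] [308.23924202 157.10456961]
wrist vent_top []
wrist pump_top [(array([457.,  81., 103.,  78.]), 0.74)]
wrist pin_top [(array([455.,  80., 105.,  83.]), 0.42)]
side vent_top [(array([241., 192.,  30.,  31.]), 0.35)]
side pump_top [(array([283., 193.,  20.,  22.]), 0.55)]
side pin_top []
scene vent_top [(array([285., 165.,   7.,  11.]), 0.54)]
scene pump_top [(array([277., 177.,  22.,  23.]), 0.58)]
scene pin_top []
```

View pics/m1.png

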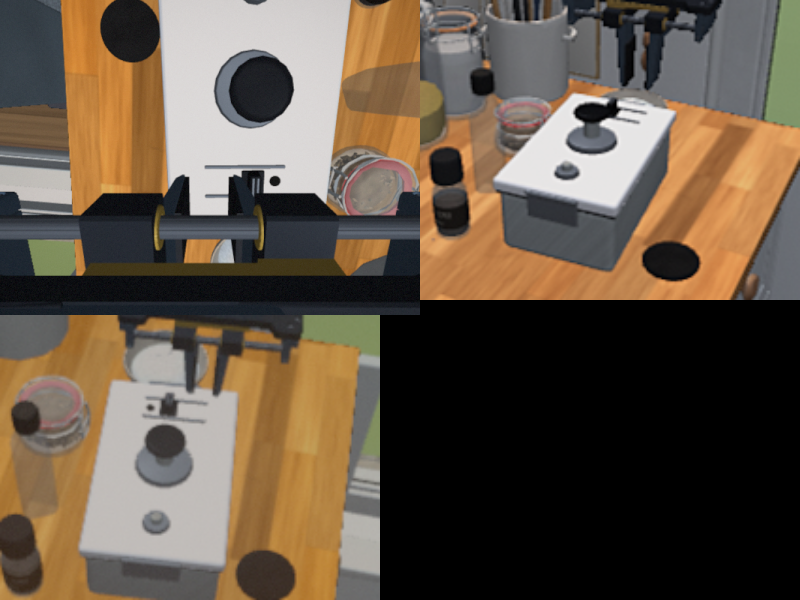

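The picture shows the knob at wrist (349,120), the hole at (367,241), the tab at (337,240) just ahead of the right finger, and the fingers still closing.

Run:
```python
from h import *
f=grab('wrist','w2.png')
print(onz(f,348.7,120,145).round(1),'hole',onz(f,366.7,241,100).round(1))
im=f['color'][190:270,210:400,::-1]
cv2.imwrite('pics/c2.png',cv2.resize(im,None,fx=4,fy=4,interpolation=cv2.INTER_CUBIC))
g=grab('scene')
for v in(0,3,6):
  th=np.radians(4.9);ex=np.array([np.cos(th),np.sin(th),0]);ey=np.array([-np.sin(th),np.cos(th),0])
  X=np.array([557,-44.5,118])-80*ey+v*ex;print(v,X.round(1),proj(g,X).round(1),proj(f,X).round(1))
d=finder.trace('vent_top','scene')
if d: v,u=np.nonzero(d[0]['pixels']);print(d[0]['rect'],u.mean(),v.mean())
```

```text
[558.4 -45.7 145. ] hole [ 591.2 -124.2  100. ]
0 [ 563.8 -124.2  118. ] [290.9 164.8] [331.6 247.1]
3 [ 566.8 -124.   118. ] [289.5 164.6] [336.3 247.1]
6 [ 569.8 -123.7  118. ] [288.2 164.5] [340.9 247.1]
[281.8, 163.2, 10.6, 11.0] 288.43119266055044 167.94495412844037
```

View pics/c2.png

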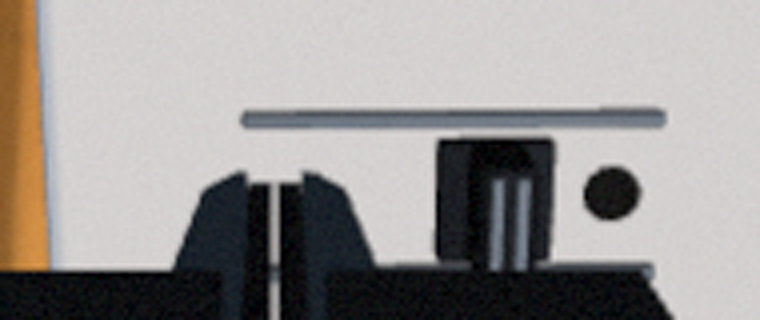

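Tab grooves at crop (510,230) put the slide about 3-4 mm along, so there are about 20 mm to go. The fingers are well clear in front of the tab, so I descend.

>>> {"method": "apply_moves", "body": {"increments": [[-1,0,0,-0.014,0,0,0],[-1,0,0,-0.015,0,0,0],[-1,0,0,-0.015,0,0,0],[-1,0,0,0,0,0,0],[-1,0,0,0,0,0,0]]}}

```text
time_s: 3.25
ee_pos: [529.6, -123.9, 123.5]
ee_rot: [-179.9, -0.0, 95.0]
force: [-0.8, 1.0, 0.3]
gripper_width: 0.4
gripper_force: 0.0
```

>>> {"method": "apply_moves", "body": {"increments": [[-1,0.004,0,0,0,0,0],[-1,0.005,0,0,0,0,0],[-1,0.005,0,0,0,0,0],[-1,0.003,0,0,0,0,0],[-1,0,0,0,0,0,0]]}}

```text
time_s: 3.67
ee_pos: [548.3, -124.1, 124.4]
ee_rot: [179.9, 0.0, 95.0]
force: [-0.2, 0.4, -0.4]
gripper_width: 0.3
gripper_force: 0.0
```

>>> {"method": "apply_moves", "body": {"increments": [[-1,0.003,0,-0.003,0,0,0],[-1,0.004,0.0003,0,0,0,0],[-1,0.004,0.0003,0,0,0,0],[-1,0.003,0.0003,0,0,0,0],[-1,0,0,0,0,0,0]]}}

```text
time_s: 4.08
ee_pos: [561.3, -123.0, 120.6]
ee_rot: [-180.0, -0.0, 95.0]
force: [-1.5, 0.2, -0.8]
gripper_width: 0.9
gripper_force: 0.2
```

>>> {"method": "apply_moves", "body": {"increments": [[-1,0.002,0.0002,0,0,0,0],[-1,0.002,0.0002,0,0,0,0],[-1,0,0,0,0,0,0]]}}

```text
time_s: 4.33
ee_pos: [565.2, -122.7, 120.9]
ee_rot: [180.0, -0.0, 95.0]
force: [-0.4, 0.3, -0.2]
gripper_width: 0.3
gripper_force: 0.5
```

>>> {"method": "apply_moves", "body": {"increments": [[-1,0.002,0.0002,0,0,0,0],[-1,0.001,0.0002,0,0,0,0],[-1,0,0,0,0,0,0]]}}

```text
time_s: 4.58
ee_pos: [568.3, -122.3, 121.0]
ee_rot: [180.0, 0.0, 95.0]
force: [-1.6, 0.1, -0.4]
gripper_width: 0.3
gripper_force: 0.5
```

>>> {"method": "apply_moves", "body": {"increments": [[-1,0.001,0,0,0,0,0],[-1,0.001,0,0,0,0,0],[-1,0,0,0,0,0,0]]}}

```text
time_s: 4.83
ee_pos: [570.2, -122.2, 121.0]
ee_rot: [180.0, -0.0, 95.0]
force: [0.2, 0.7, 0.2]
gripper_width: 0.3
gripper_force: 0.5
```

Run:
```python
from h import *
s=status.state();print(s['ee_pos'],s['force'])
f=grab('wrist');g=grab('scene')
out=np.zeros((600,720,3),np.uint8)
out[:280]=cv2.resize(f['color'][180:250,200:380],(720,280),interpolation=cv2.INTER_CUBIC)
out[290:600,:620]=cv2.resize(g['color'][135:197,230:354],(620,310),interpolation=cv2.INTER_CUBIC)
cv2.imwrite('pics/m3.png',out[:,:,::-1])
```

```text
[ 570.22688276 -122.2214174   121.0182655 ] [0.20585403 0.68987147 0.19128333]
```

View pics/m3.png

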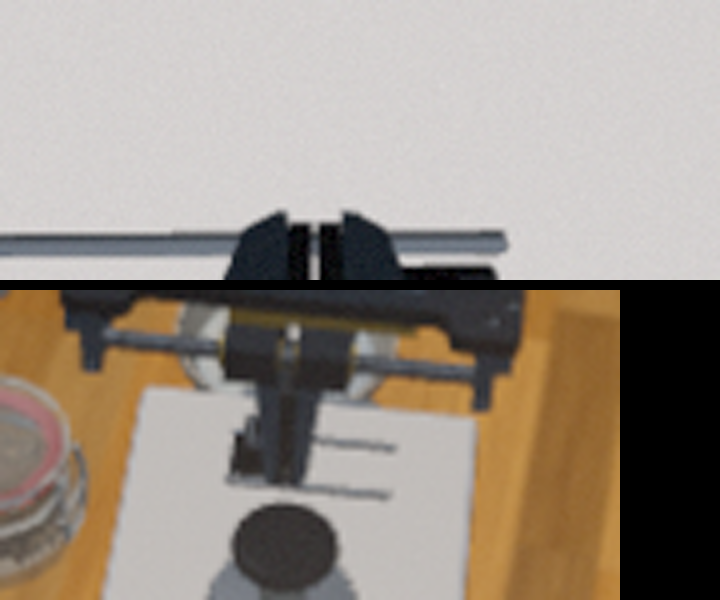

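The foot's far edge (497) is close to the rail end (505) and covers the hole, so the slide is nearly shut. I'll continue to the stop.

>>> {"method": "apply_moves", "body": {"increments": [[-1,0.001,0,0,0,0,0],[-1,0.001,0,0,0,0,0],[-1,0,0,0,0,0,0]]}}

```text
time_s: 5.18
ee_pos: [572.2, -122.1, 121.0]
ee_rot: [180.0, -0.0, 95.0]
force: [-0.7, -0.1, -0.4]
gripper_width: 0.5
gripper_force: 0.6
```

>>> {"method": "apply_moves", "body": {"increments": [[-1,0.001,0,0,0,0,0],[-1,0.001,0,0,0,0,0],[-1,0,0,0,0,0,0]]}}

```text
time_s: 5.43
ee_pos: [573.8, -122.2, 121.0]
ee_rot: [-180.0, -0.0, 95.0]
force: [-3.3, 0.9, 1.6]
gripper_width: 0.3
gripper_force: 1.3
```

>>> {"method": "apply_moves", "body": {"increments": [[-1,0.001,0,0,0,0,0],[-1,0.001,0,0,0,0,0],[-1,0,0,0,0,0,0]]}}

```text
time_s: 5.68
ee_pos: [574.0, -122.1, 121.0]
ee_rot: [-179.7, -0.1, 95.0]
force: [-6.8, 1.1, 4.2]
gripper_width: 0.6
gripper_force: 3.7
```

>>> {"method": "apply_moves", "body": {"increments": [[-1,-0.004,0,0,0,0,0],[-1,-0.015,0,0,0,0,0],[-1,-0.01,0,0.03,0,0,0],[-1,0,0.025,0.035,0,0,0],[-1,0,0.025,0,0,0,0]]}}

```text
time_s: 6.1
ee_pos: [551.3, -74.4, 191.4]
ee_rot: [179.2, 0.2, 94.8]
force: [2.8, 0.5, 1.6]
gripper_width: 0.5
gripper_force: 0.0
```

Run:
```python
from h import *
s=status.state();print(s['time_s'],s['ee_pos'],s['force'])
f=grab('wrist');g=grab('scene')
out=np.zeros((600,800,3),np.uint8)
out[:300,:400]=cv2.resize(f['color'],(400,300),interpolation=cv2.INTER_AREA)
out[300:,:800]=cv2.resize(g['color'][145:235,230:350],(800,600),interpolation=cv2.INTER_CUBIC)[:300]
out[:300,400:]=cv2.resize(f['color'][200:350,180:380],(400,300))
cv2.imwrite('pics/m4.png',out[:,:,::-1])
for q in ['pump_top','pin_top','vent_top']:
  for d in finder.boxes_of(q,'wrist')[:1]:
    x,y,w,h=d['rect'];print(q,d['score'],np.round(d['rect']),onz(f,x+w/2,y+h/2,{'pump_top':145,'pin_top':112,'vent_top':118}[q]).round(1))
```

```text
6.1 [551.31919581 -74.43444787 191.40024788] [2.80152815 0.51216278 1.62697006]
pump_top 0.62 [257. 160.  69.  73.] [557.  -43.3 145. ]
pin_top 0.5 [278.  59.  21.  19.] [549.   32.9 112. ]
vent_top 0.42 [382. 229. 109. 101.] [ 671.9 -102.9  118. ]
```

View pics/m4.png

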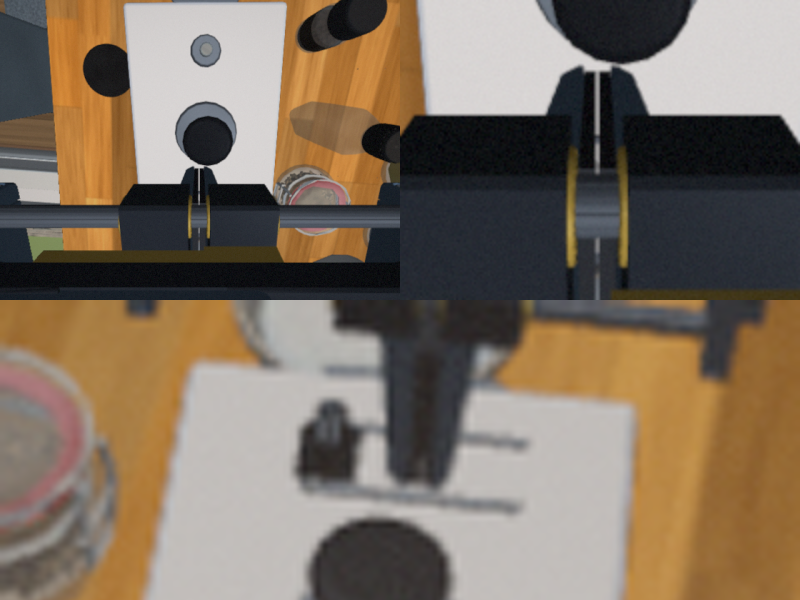

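The tab stands at the rail end over the hole, so the vent is shut against its stop. The canister hardly moved, and the knob is at about (557,-44.5). Next is the pump.

>>> {"method": "apply_moves", "body": {"increments": [[-1,0.005,0.014,0,0,0,0],[-1,0.005,0.014,0,0,0,0],[-1,0,0,-0.01,0,0,0],[-1,0,0,-0.01,0,0,0],[-1,0,0,0,0,0,0]]}}

```text
time_s: 6.77
ee_pos: [555.1, -45.9, 161.6]
ee_rot: [-179.7, -0.0, 95.0]
force: [-0.5, 0.0, 0.7]
gripper_width: 0.4
gripper_force: 0.0
```

>>> {"method": "apply_moves", "body": {"increments": [[-1,0,0,0,0,0,0]]}}

```text
time_s: 6.85
ee_pos: [556.0, -46.0, 163.3]
ee_rot: [-179.8, -0.0, 95.0]
force: [0.9, 0.1, 0.2]
gripper_width: 0.8
gripper_force: 0.0
```

>>> {"method": "apply_moves", "body": {"increments": [[-1,0.001,0.001,-0.008,0,0,0],[-1,0,0,-0.008,0,0,0],[-1,0,0,-0.008,0,0,0],[-1,0,0,0,0,0,0],[-1,0,0,0,0,0,0]]}}

```text
time_s: 7.27
ee_pos: [558.7, -45.0, 141.8]
ee_rot: [179.9, 0.1, 95.0]
force: [-2.0, -1.3, 7.9]
gripper_width: 0.2
gripper_force: 4.3
```

>>> {"method": "apply_moves", "body": {"increments": [[-1,0,0,-0.003,0,0,0],[-1,0,0,-0.002,0,0,0],[-1,0,0,0,0,0,0]]}}

```text
time_s: 7.52
ee_pos: [558.7, -45.0, 139.2]
ee_rot: [179.8, 0.1, 95.0]
force: [-5.7, -0.8, 19.2]
gripper_width: 0.9
gripper_force: 9.9
```

>>> {"method": "apply_moves", "body": {"increments": [[-1,0,0,0.012,0,0,0],[-1,0,0,0.012,0,0,0],[-1,0,0,0.008,0,0,0],[-1,0,0,0,0,0,0],[-1,0,0,0,0,0,0]]}}

```text
time_s: 7.93
ee_pos: [557.9, -44.1, 167.6]
ee_rot: [180.0, -0.0, 95.0]
force: [-0.5, -0.1, 0.4]
gripper_width: 0.4
gripper_force: 0.0
```

>>> {"method": "apply_moves", "body": {"increments": [[-1,0,0,-0.012,0,0,0],[-1,0,0,-0.012,0,0,0],[-1,0,0,-0.008,0,0,0],[-1,0,0,0,0,0,0],[-1,0,0,0,0,0,0]]}}

```text
time_s: 8.35
ee_pos: [559.1, -44.2, 139.1]
ee_rot: [179.8, 0.0, 95.0]
force: [-4.2, 0.1, 23.2]
gripper_width: 0.5
gripper_force: 11.3
```

>>> {"method": "apply_moves", "body": {"increments": [[-1,0,0,0.012,0,0,0],[-1,0,0,0.012,0,0,0],[-1,0,0,0.008,0,0,0],[-1,0,0,0,0,0,0],[-1,0,0,0,0,0,0]]}}

```text
time_s: 8.77
ee_pos: [557.4, -44.0, 167.0]
ee_rot: [-179.9, -0.0, 95.0]
force: [0.1, 0.1, -0.3]
gripper_width: 0.6
gripper_force: 0.0
```

>>> {"method": "apply_moves", "body": {"increments": [[-1,0,0,-0.012,0,0,0],[-1,0,0,-0.012,0,0,0],[-1,0,0,-0.008,0,0,0],[-1,0,0,0,0,0,0],[-1,0,0,0,0,0,0]]}}

```text
time_s: 9.18
ee_pos: [558.8, -44.1, 139.1]
ee_rot: [179.8, 0.0, 95.0]
force: [-5.0, 0.3, 24.2]
gripper_width: 0.6
gripper_force: 12.1
```

>>> {"method": "apply_moves", "body": {"increments": [[-1,0,0,0.012,0,0,0],[-1,0,0,0.012,0,0,0],[-1,0,0,0.008,0,0,0],[-1,0,0,0,0,0,0],[-1,0,0,0,0,0,0]]}}

```text
time_s: 9.6
ee_pos: [557.3, -44.0, 166.8]
ee_rot: [-179.9, -0.0, 95.0]
force: [-0.0, -0.2, -0.1]
gripper_width: 0.7
gripper_force: 0.0
```

Run:
```python
from h import *
f=grab('wrist');g=grab('side');h=grab('scene')
out=np.zeros((600,800,3),np.uint8)
out[:300,:400]=cv2.resize(f['color'],(400,300),interpolation=cv2.INTER_AREA)
out[:300,400:]=cv2.resize(g['color'][185:260,245:345],(400,300),interpolation=cv2.INTER_CUBIC)
out[300:,:400]=cv2.resize(h['color'][165:240,240:340],(400,300),interpolation=cv2.INTER_CUBIC)
cv2.imwrite('pics/m5.png',out[:,:,::-1])
base=np.array([549.9,33.3,0])
for z in (106,110,120,135): print(z,[proj(c,base+[0,0,z]).round(1) for c in(f,g,h)])
for n in('wrist','side','scene'): print(n,[(np.round(d['rect'],1),round(d['score'],2)) for d in finder.boxes_of('pin_top',n)[:1]])
```

```text
106 [array([278.5, 116.7]), array([277.3, 230.4]), array([282.2, 228.5])]
110 [array([278.5, 116.6]), array([277.3, 228.8]), array([282.2, 227.3])]
120 [array([278.5, 116.4]), array([277.2, 224.8]), array([282.4, 224.4])]
135 [array([278.5, 116.1]), array([277.1, 218.6]), array([282.6, 219.9])]
wrist [(array([266.3, 108.2,  24. ,  19.2]), 0.83)]
side [(array([278.2, 222.2,   2.8,   6. ]), 0.54)]
scene []
```

View pics/m5.png

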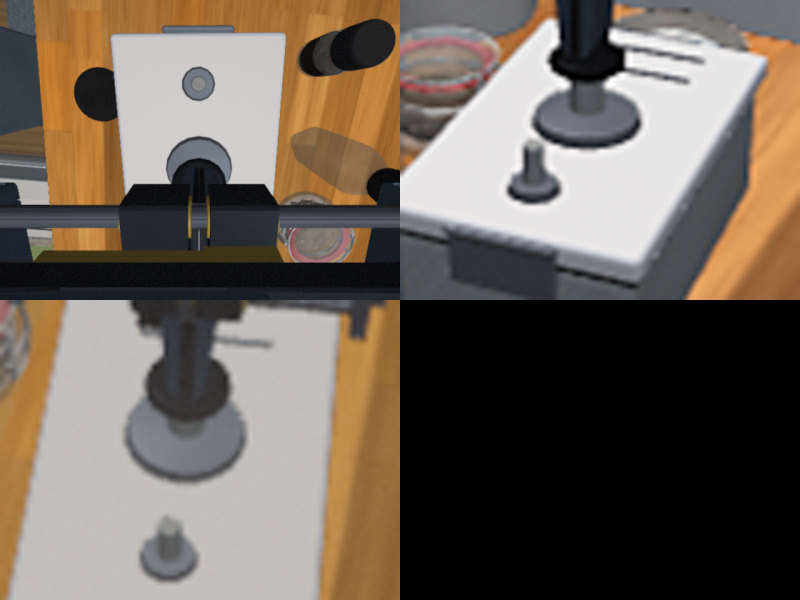

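The strokes count. In the side picture the pin top is at about (278,221), which is a rise of about 20 mm. Three more strokes will take it to the end.

>>> {"method": "apply_moves", "body": {"increments": [[-1,0,0,-0.012,0,0,0],[-1,0,0,-0.012,0,0,0],[-1,0,0,-0.008,0,0,0],[-1,0,0,0,0,0,0],[-1,0,0,0,0,0,0]]}}

```text
time_s: 10.32
ee_pos: [559.4, -44.2, 139.2]
ee_rot: [179.7, 0.1, 95.0]
force: [-2.4, 0.1, 17.1]
gripper_width: 0.5
gripper_force: 8.6
```

>>> {"method": "apply_moves", "body": {"increments": [[-1,0,0,0.012,0,0,0],[-1,0,0,0.012,0,0,0],[-1,0,0,0.008,0,0,0],[-1,0,0,0,0,0,0],[-1,0,0,0,0,0,0]]}}

```text
time_s: 10.73
ee_pos: [557.7, -44.1, 167.6]
ee_rot: [-180.0, -0.0, 95.0]
force: [0.4, -0.9, 0.0]
gripper_width: 0.4
gripper_force: 0.0
```

>>> {"method": "apply_moves", "body": {"increments": [[-1,0,0,-0.012,0,0,0],[-1,0,0,-0.012,0,0,0],[-1,0,0,-0.008,0,0,0],[-1,0,0,0,0,0,0],[-1,0,0,0,0,0,0]]}}

```text
time_s: 11.15
ee_pos: [559.0, -44.2, 139.2]
ee_rot: [179.8, 0.0, 95.0]
force: [-4.6, -0.1, 22.6]
gripper_width: 0.5
gripper_force: 11.3
```

>>> {"method": "apply_moves", "body": {"increments": [[-1,0,0,0.012,0,0,0],[-1,0,0,0.012,0,0,0],[-1,0,0,0.008,0,0,0],[-1,0,0,0,0,0,0],[-1,0,0,0,0,0,0]]}}

```text
time_s: 11.57
ee_pos: [557.4, -44.0, 166.9]
ee_rot: [-179.9, -0.0, 95.0]
force: [-0.0, 0.2, 0.1]
gripper_width: 0.7
gripper_force: 0.0
```

>>> {"method": "apply_moves", "body": {"increments": [[-1,0,0,-0.012,0,0,0],[-1,0,0,-0.012,0,0,0],[-1,0,0,-0.008,0,0,0],[-1,0,0,0,0,0,0],[-1,0,0,0,0,0,0]]}}

```text
time_s: 11.98
ee_pos: [558.7, -44.1, 139.1]
ee_rot: [179.8, 0.0, 95.0]
force: [-6.2, 1.1, 23.2]
gripper_width: 0.7
gripper_force: 12.2
```

>>> {"method": "apply_moves", "body": {"increments": [[-1,0,0,0.012,0,0,0],[-1,0,0,0.012,0,0,0],[-1,0,0,0.03,0,0,0],[-1,0,0,0.03,0,0,0],[-1,0,0,0,0,0,0]]}}

```text
time_s: 12.4
ee_pos: [560.3, -44.3, 224.1]
ee_rot: [179.5, 0.1, 95.0]
force: [1.3, 0.3, 1.4]
gripper_width: 0.5
gripper_force: 0.0
```

>>> {"method": "apply_moves", "body": {"increments": [[-1,0,0,0,0,0,0],[-1,0,0,0,0,0,0]]}}

```text
time_s: 12.57
ee_pos: [557.0, -44.0, 218.1]
ee_rot: [-179.8, -0.0, 95.0]
force: [0.1, 0.6, -0.2]
gripper_width: 0.3
gripper_force: 0.0
```

Run:
```python
from h import *
f=grab('wrist');g=grab('side');h=grab('scene')
out=np.zeros((600,800,3),np.uint8)
out[:300,:400]=cv2.resize(f['color'],(400,300),interpolation=cv2.INTER_AREA)
out[:300,400:]=cv2.resize(g['color'][185:260,245:345],(400,300),interpolation=cv2.INTER_CUBIC)
out[300:,:400]=cv2.resize(h['color'][165:240,240:340],(400,300),interpolation=cv2.INTER_CUBIC)
out[300:,400:]=cv2.resize(h['color'][120:270,180:380],(400,300),interpolation=cv2.INTER_CUBIC)
cv2.imwrite('pics/m6.png',out[:,:,::-1])
```

```text
(no output)
```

View pics/m6.png

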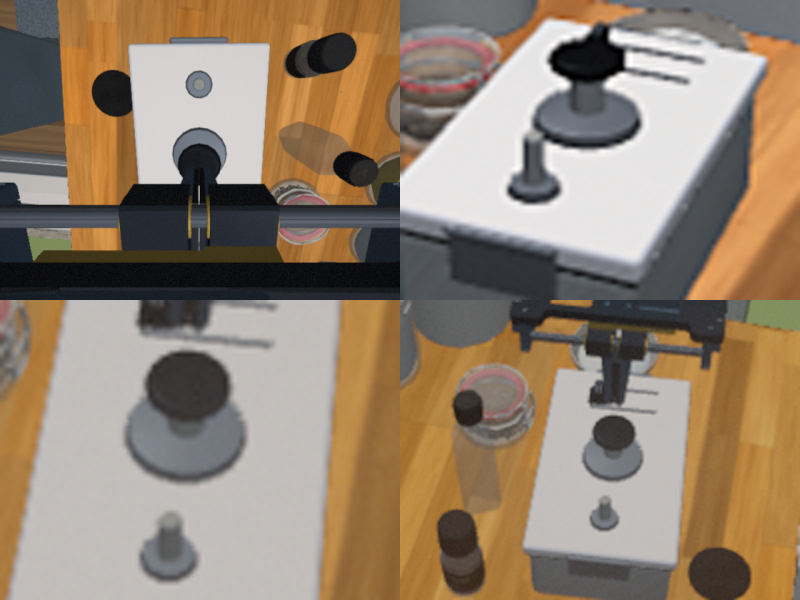

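The pin top is now at side (278,218), about 35 mm above the lid, so it is fully out. The plunger is up, the vent is shut, the other objects haven't moved, and the fingers are clear.

```bash
python3 -c "
from h import *
print(env.job_done())"
```

```text
the job is handed in; nothing more can be done
None
```

I pushed the vent shut and pumped six full strokes: the last pictures show the pin fully out (about 35 mm above the lid), the plunger up and nothing round the canister moved; the job is handed in, and no verdict came back.

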